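Dry check of a screw-dispensing scale

ROBOT

A 6-joint arm with a two-finger parallel gripper is mounted at the origin on the work surface. World frame = base frame: x ahead of the robot, y to its left, z up, the work surface at z = 0. Lengths are in m, angles in degrees, forces in N, time in s.
With the tool pointing down it reaches from about 0.4 to 0.825 m from the base axis. Payload 7 kg.
Tool frame: the origin (TCP) lies midway between the tips of the shut fingers; the grasp point (between the pads) lies 19 mm behind it; z points along the fingers, y is the line along which they close (so a half turn about z gives the same grasp; the last joint's range is limited). The gripper opens to 88 mm and grips with 3 to 60 N. Pads are 19 mm wide; open, the fingers measure 130 mm over their backs; the gripper's body (78 mm by 193 mm) begins 47 mm behind the grasp point.
Start: joints at [86.007, 20.546, 0.682, 0, -70.136, -16.507], TCP at [0.236, 0.632, 0.227] pointing down, gripper open.
Joint ranges: [-176.03, 176.03], [-82.01, 121.73], [-58.28, 71.71], [-173.87, 95.51], [-174.79, -0.11], [-173.66, 173.66]. Speed limits (degrees/s): [136.94, 136.94, 172.46, 180, 180, 180].

INTERFACE

Orientations are given as [roll, pitch, yaw] about the fixed x, y, z axes, in that order (R = Rz(yaw) Ry(pitch) Rx(roll)).
In Python, from plant import * gives the robot as it stands.
- The arm moves only by the tool move_arm, never from a script. Its argument "commands" is a list of rows, each a list of 7 numbers: the shift along the world's x, y, z in mm, then the turn, a rotation vector about the world's x, y, z in degrees, then the opening in per cent of the stroke, from 0 (shut) to 100 (fully open). In form: [[x, y, z, rx, ry, rz, fingers], ...]. A call has 1 to 20 rows; each row shifts and turns the commanded pose from where the row before left it; what a row does not reach is not made up. A row lasts 1/10 s, in which the tool goes at most 50 mm and 8.59 degrees, less where a joint would pass 70% of its speed; a pose out of reach is approached as far as the arm can. A call with a gripper value outside its range is refused whole. The fingers move at their own pace and stop on an object; "squeeze" is the grip in N (left out, the last holds). Time passes only in rows, so rows that do not move let the fingers close. It gives the time, the measured TCP pose, the force and the opening at its end, in the units of the state.
- get_state(): the state, without advancing time (a new reading comes with each control period).
- capture(name): name is "scene" or "top"; returns a dict with "frame" (480x640x3 uint8, blue, green, red), "camera_matrix" (3x3 intrinsics, pixels), "world_to_cam" (4x4, takes a point from world to camera coordinates). Camera axes: x right, y up, looking along -z (the intrinsics and any distortion apply to the point x, -y, -z); pixel columns grow to the right and rows downward; lengths in m; the calibration is good to about 2 mm. A picture is of the moment at which its call begins. There is no depth.
- close_job(): hands the job in, once; it reports no verdict.
The state is a dict: "time_s": time; "joints": joint angles; "qd": joint speeds; "joint_torque": joint torques, N m; "tcp_pos": TCP position; "eef_rot": TCP orientation; "contact_force": force on the tool from outside, world axes, zero at the start; "moment": the same for the moment, N m; "gripper_width": finger opening in m.
Only numpy, scipy, OpenCV 4.12 (cv2) and the standard library are available. Lean on these libraries where they do the work, as an engineer would, in place of code of your own. Each camera call takes 0.05 s, during which the arm holds its last target. There are 200 camera calls.

TASK

Check the empty screw dispenser on the repair bench: set the brass check weight gently down in the middle of the scale pan, upright, and let go of it. Then pull the hopper's sprung gate open by its red post to the half-open mark (the green band), never running it on towards fully open, and finish while still holding it there against its spring. Leave the solder reel and the amber jar where they stand.

Things in the scene. Friction and masses are not known exactly. Their poses are not given: they have to be found in the camera images.
- weight_mid (a point): Brass check weight, 500 g, loose and upright on the table: a cylinder 44 mm in diameter and 40 mm tall, then a short neck and a knob 24 mm in diameter, 62 mm tall in all. This point is on its axis, half-way up (31 mm above its underside); its z axis is the weight's upward axis.
- dispenser: Screw dispenser, fixed to the table: yellow base 250 x 340 x 30 mm (x -140 to 110, y -205 to 135 mm) with a scale pan and an open steel hopper whose gate guide comes out towards the robot. Origin at table height in the base; x points to the back, away from the robot, y to the left, z up.
- pan_top (a point): Centre of the top face of the flat round steel scale pan, 140 mm in diameter, marked by a ring of 60 mm; 52 mm above the table when empty. The pan sits on a spring. It lies at x 50, y -120 mm in the dispenser's frame.
- pan (a joint): How far the pan is pressed down, m: 0 empty, 0.016 at its stop. The spring gives 1 N per mm; the check weight alone presses it down about 4.5 mm. Pressing or dropping things on it past 13 mm overloads the scale.
- gate_post (a point): Centre, half-way up, of the gate's red upright post, 16 x 16 mm square (sides along the dispenser's x and y) and 60 mm tall. It is fixed on the gate's steel strip, 118 mm above the table, between two aluminium rails. Gate shut, the hopper's edge is about 85 mm behind it. It moves along the dispenser's -x as the gate opens.
- gate (a joint): How far the gate is open, m: 0 shut, 0.060 fully open at its stop, half open 0.030. The spring pulls it shut at all times: 3 N when shut, 7.5 N at half, 12 N fully open; let go, it slides shut.
- half_mark (a point): Fixed point where the centre of the gate post stands when the gate is exactly half open. A green band 10 mm wide on the rails below it shows half open to the thin red pointer bar at the post's foot; thin black lines mark shut and fully open.
- reel_mid (a point): Bystander: solder reel standing on its flange, 56 mm in diameter, 42 mm tall, blue flanges; the point is its centre, half-way up.
- jar_mid (a point): Bystander: closed amber jar with a black lid, 50 mm in diameter, 55 mm tall; the point is its centre, half-way up.
- hopper_rim (a point): Centre of the hopper's square open rim, about 105 mm wide, the tallest part of the dispenser, about 192 mm above the table.
- chute_lip (a point): Middle of the low end of the steel chute (53 mm wide) that falls from the hopper towards the pan; the lip ends above the pan's rim, about 70 mm from the pan's centre; its cheeks reach some 15 mm higher than this point.
Things that resemble listed ones, but are neither listed nor needed, are in the scene too. Of the things like the part that bears weight_mid, leave any that is pink or turquoise; of the rest the smaller one is meant.

How it is judged:
By the outcome, as a careful person would: the job done as asked, in the order asked, and still so for the second after the job is handed in, while the arm keeps its last pose, push and grip.
It also fails if it takes over 64 s, if anything falls off the work surface, if the arm or the gripper's body presses on something with over 40 N, if the wrist force passes 120 N, or if a joint passes its speed limit or range.

## Working session

There is one attempt and no reset: what is moved stays moved. The work goes in short steps, Python scripts to look and compute and a tool call to move; the robot and the scene stay as the last step left them, time stands still between calls to the robot, and variables do not carry over. Pictures are saved under pics/ and viewed, on a budget of 10 in all, crops included, one or two more only if the job needs it, and the job is handed in when it is done.

Besides the shell and the picture viewer there is one more tool, called after "Emit:" as a command line: name --pt "numbers of a row" for each row, then --argument value for the rest. move_arm: Moves the arm, as the interface text tells. Its arguments: {"type":"object","properties":{"commands":{"type":"array"},"squeeze":{"type":"number"}},"required":["commands"]}

```bash
mkdir -p pics; ls; python3 - <<'E'
from plant import *
import cv2,numpy as np
np.set_printoptions(precision=4,suppress=True)
for n in ("scene","top"):
    c=capture(n); cv2.imwrite(f"pics/{n}0.png",c["frame"]); print(n,c["camera_matrix"],c["world_to_cam"],[k for k in c])
print(get_state())
E
```

```text
pics
scene [[490.0477   0.     320.8516]
 [  0.     490.0477 246.5683]
 [  0.       0.       1.    ]] [[ 0.7432  0.669   0.0058 -0.3213]
 [-0.5137  0.5651  0.6456  0.242 ]
 [ 0.4286 -0.4828  0.7637 -1.3512]
 [ 0.      0.      0.      1.    ]] ['frame', 'camera_matrix', 'world_to_cam']
top [[457.5337   0.     316.2602]
 [  0.     457.5337 243.6563]
 [  0.       0.       1.    ]] [[-0.0159 -0.9998 -0.0078 -0.0857]
 [ 0.9896 -0.0168  0.1425 -0.5751]
 [-0.1426 -0.0054  0.9898 -0.9205]
 [ 0.      0.      0.      1.    ]] ['frame', 'camera_matrix', 'world_to_cam']
{'time_s': 0.1, 'joints': array([ 86.0069,  20.5873,   0.6401,  -0.0175, -70.1356, -16.5067]), 'qd': array([ 0.0316, -0.1115,  0.1448,  0.1169,  0.0967, -0.0466]), 'joint_torque': array([ -0.0021, -58.4164,  29.3749,   7.0156,   0.0102,  -0.0001]), 'tcp_pos': array([0.2363, 0.6318, 0.2257]), 'eef_rot': array([179.916 ,  -0.0078, -20.5057]), 'contact_force': array([-0.473 ,  0.1186, -1.2744]), 'moment': array([ 0.0335, -0.0402,  0.0424]), 'gripper_width': 0.08764624547621908}
```

View pics/scene0.png

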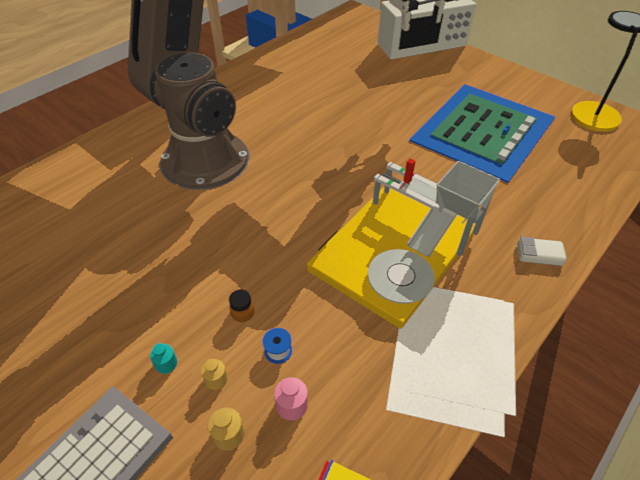

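View pics/top0.png

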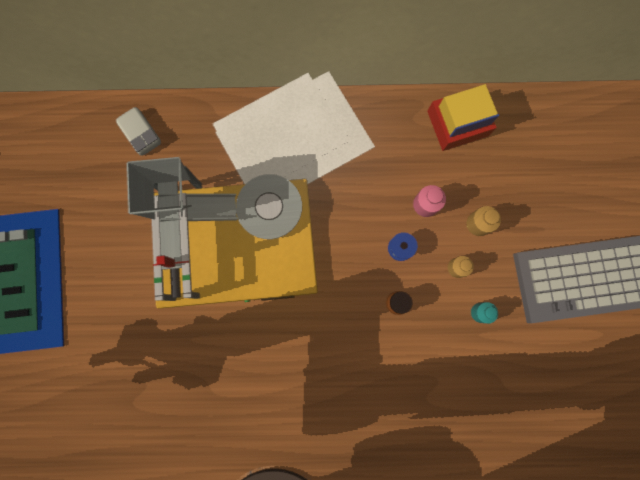

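The scene view shows the small brass weight at about (213,373), with a large brass one at (226,428), pink and teal ones, the reel at (278,345) and the jar at (240,304). In the top view the small brass weight is at (462,267), the pan ring at (269,206) and the red post at (162,260). I'll measure by triangulating and check against known heights.

```bash
cat > h.py <<'E'
from plant import *
import cv2,numpy as np
from scipy.optimize import least_squares
np.set_printoptions(precision=4,suppress=True)
def proj(c,P):
    q=np.atleast_2d(P)@c["world_to_cam"][:3,:3].T+c["world_to_cam"][:3,3]
    q=q*[1,-1,-1]; r=q@c["camera_matrix"].T; return r[:,:2]/r[:,2:]
def onz(c,uv,z):
    return least_squares(lambda p:(proj(c,[p[0],p[1],z])[0]-uv),[.6,0]).x
def tri(cs,uvs):
    r=least_squares(lambda p:np.concatenate([proj(c,p)[0]-u for c,u in zip(cs,uvs)]),[.6,0,.05]); return r.x,r.fun
E
python3 - <<'E'
from h import *
S=capture("scene");T=capture("top")
t=T["frame"];s=S["frame"]
a=cv2.resize(t[140:320,120:320],None,fx=4,fy=4,interpolation=cv2.INTER_CUBIC)[:600]
b=cv2.resize(t[180:340,370:530],None,fx=3,fy=3,interpolation=cv2.INTER_CUBIC)
c=cv2.resize(s[150:300,300:500],None,fx=4,fy=4,interpolation=cv2.INTER_CUBIC)
cv2.imwrite("pics/a.png",cv2.resize(t[140:315,125:335],None,fx=3.4,fy=3.4,interpolation=cv2.INTER_CUBIC))
cv2.imwrite("pics/c.png",c)
h=cv2.cvtColor(s,cv2.COLOR_BGR2HSV);g=cv2.cvtColor(t,cv2.COLOR_BGR2HSV)
def blobs(im,lo,hi,roi,n):
    m=cv2.inRange(im,lo,hi);k=np.zeros_like(m);x0,y0,x1,y1=roi;k[y0:y1,x0:x1]=m[y0:y1,x0:x1]
    _,_,st,ce=cv2.connectedComponentsWithStats(k)
    for q,w in zip(st[1:],ce[1:]):
        if q[4]>15: print(n,q,w)
blobs(g,(12,110,60),(30,255,255),(445,200,505,285),"top gold")
blobs(h,(17,110,60),(32,255,255),(195,350,250,455),"sc gold")
blobs(g,(0,180,60),(8,255,255),(140,240,200,310),"top red")
blobs(h,(0,180,60),(8,255,255),(380,140,440,210),"sc red")
blobs(g,(17,200,60),(30,255,255),(140,160,330,320),"top yellow")
E
```

```text
top gold [ 445  200   60   85 5093] [474.5402 242.0556]
sc gold [200 358  28  32 670] [214.0537 373.4373]
sc gold [ 207  407   38   44 1252] [225.9832 428.1941]
top red [157 257  17   9 107] [164.0561 261.1869]
sc red [404 158  11  25 176] [408.983  170.1364]
```

View pics/a.png

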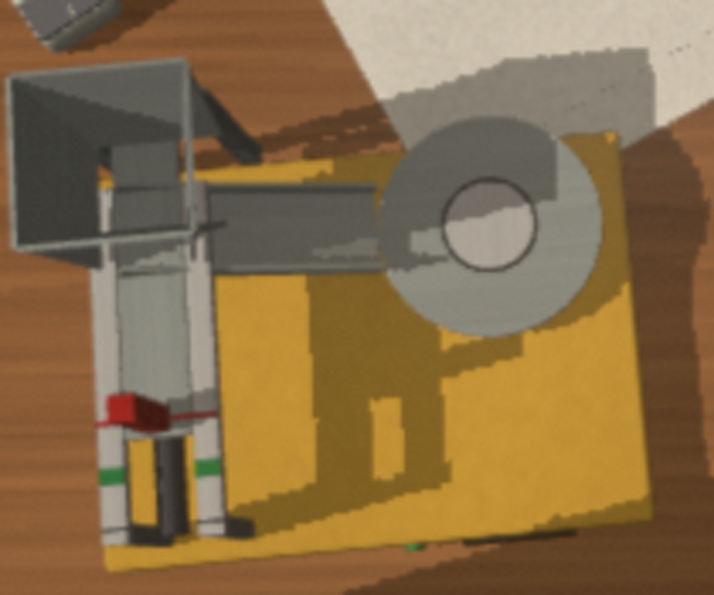

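View pics/c.png

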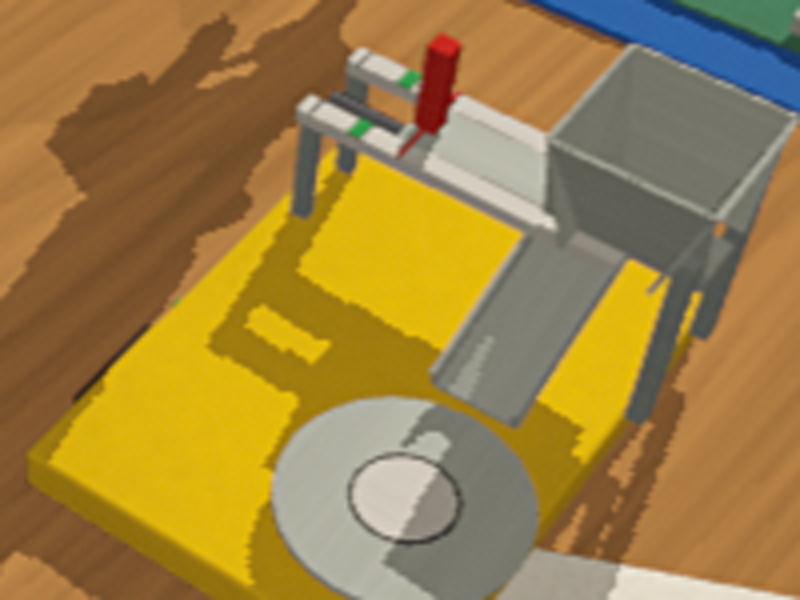

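Crop a (top, ×3.4) shows the ring centre at (490,224), the post top face at about (120,408), the pointer at v≈415 and the green band at v≈472. Crop c (scene, ×4) shows the ring at (405,497), the post from top (445,43) to foot (432,128), and the chute lip at about (475,400).

```bash
cat >> h.py <<'E'
A=lambda u,v:np.array([125+u/3.4,140+v/3.4])
C=lambda u,v:np.array([300+u/4,150+v/4])
E
python3 - <<'E'
from h import *
S=capture("scene");T=capture("top")
print("pan",tri([S,T],[C(405,497),A(490,224)]),onz(T,A(490,224),.052),onz(S,C(405,497),.052))
print("posttop",tri([S,T],[C(445,43),A(120,408)]))
print("postfoot S z.118",onz(S,C(432,128),.118), "z.088",onz(S,C(432,128),.088))
pts=[(T,A(106,571),(-.14,.135,.03)),(T,A(652,518),(-.14,-.205,.03)),(T,A(617,133),(.11,-.205,.03)),(T,A(490,224),(.05,-.12,.052)),
 (S,C(405,497),(.05,-.12,.052)),(S,C(33,455),(-.14,-.205,.03))]
def f(p):
    R=np.array([[np.cos(p[2]),-np.sin(p[2]),0],[np.sin(p[2]),np.cos(p[2]),0],[0,0,1]])
    return np.concatenate([proj(c,R@np.array(q)+[p[0],p[1],0])[0]-u for c,u,q in pts])
r=least_squares(f,[.6,.1,0],loss="soft_l1");print("disp",r.x[:2],np.degrees(r.x[2]),f(r.x))
# pointer ends and green bands (top view), rails height scan
for z in (.11,.12,.13):
    print(z,"ptr",onz(T,A(97,424),z),onz(T,A(217,413),z),"green",onz(T,A(112,477),z),onz(T,A(208,467),z))
    print("S green",onz(S,C(409,78),z),onz(S,C(361,128),z))
# weights: silhouettes in hsv from top
g=cv2.cvtColor(T["frame"],cv2.COLOR_BGR2HSV);print(g[262:272:3,450:476:2,:].tolist()[1])
t=cv2.resize(T["frame"][235:295,430:500],None,fx=5,fy=5,interpolation=cv2.INTER_CUBIC)
s=cv2.resize(S["frame"][335:405,180:260],None,fx=5,fy=5,interpolation=cv2.INTER_CUBIC)
o=np.zeros((350,760,3),np.uint8);o[:300,:350]=t;o[:350,360:]=s;cv2.imwrite("pics/w.png",o)
E
```

```text
pan (array([0.6548, 0.0036, 0.0524]), array([-0.6322,  0.1185, -0.4509, -0.4591])) [0.6539 0.0027] [0.6555 0.005 ]
posttop (array([0.5298, 0.1855, 0.1765]), array([-0.6443,  0.148 , -0.3708, -0.3935]))
postfoot S z.118 [0.5341 0.1839] z.088 [0.518  0.2138]
disp [0.5955 0.1196] 4.5744255214723495 [-0.7536  0.0074  0.6963 -0.0891 -0.0601 -2.0468 -0.5995 -0.4679 -0.5115
  0.1628 -2.9818 -1.0644]
0.11 ptr [0.5277 0.221 ] [0.5329 0.1525] green [0.4973 0.2114] [0.5021 0.1569]
S green [0.4943 0.2185] [0.4995 0.1642]
0.12 ptr [0.5267 0.2173] [0.5318 0.1496] green [0.4966 0.2078] [0.5014 0.1539]
S green [0.5001 0.2082] [0.5052 0.1546]
0.13 ptr [0.5256 0.2137] [0.5307 0.1467] green [0.4959 0.2043] [0.5006 0.151 ]
S green [0.5059 0.1978] [0.511 0.145]
[[18, 155, 133], [18, 154, 147], [18, 156, 181], [18, 155, 181], [18, 154, 175], [18, 157, 162], [18, 154, 175], [18, 157, 169], [17, 155, 165], [18, 156, 155], [18, 157, 151], [17, 155, 110], [13, 156, 95]]
```

View pics/w.png

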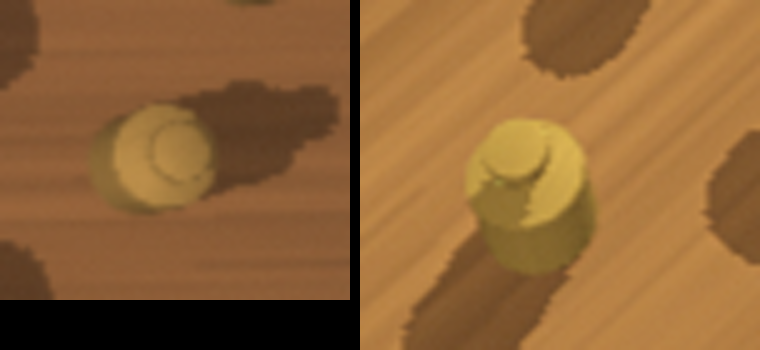

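In w.png the top view (left) has the weight's cylinder top at about (164,156) and its knob at (182,151). The scene view (right) has the cylinder top at about (527,172) and the knob at (516,149).

```bash
python3 - <<'E'
from h import *
S=capture("scene");T=capture("top")
t=lambda u,v:np.array([430+u/5,235+v/5]); s=lambda u,v:np.array([180+(u-360)/5,335+v/5])
print("cyl",tri([S,T],[s(527,172),t(164,156)]),onz(T,t(164,156),.04),onz(S,s(527,172),.04))
print("knob",tri([S,T],[s(516,149),t(182,151)]),onz(T,t(182,151),.062),onz(S,s(516,149),.062))
print("dia", np.linalg.norm(onz(T,t(113,156),.04)-onz(T,t(215,156),.04)), np.linalg.norm(onz(S,s(466,172),.04)-onz(S,s(587,172),.04)))
for n,uv in dict(reel=(403,246),jar=(401,302),big=(487,220),teal=(485,312),pink=(430,200)).items(): print(n,onz(T,np.array(uv),.045))
E
```

```text
cyl (array([ 0.5223, -0.3989,  0.0384]), array([-0.7023, -0.021 , -0.6061, -0.4937])) [ 0.5211 -0.3996] [ 0.524  -0.3984]
knob (array([ 0.5224, -0.4   ,  0.0586]), array([-0.7299, -0.0237, -0.6284, -0.5105])) [ 0.521  -0.4001] [ 0.5251 -0.3998]
dia 0.04238865294975926 0.0445675672740969
reel [ 0.5649 -0.2761]
jar [ 0.4491 -0.267 ]
big [ 0.6171 -0.4547]
teal [ 0.4261 -0.4375]
pink [ 0.6622 -0.3374]
```

Emit:
move_arm --pt "28 -23 10 0 0 -8 100" --pt "28 -23 10 0 0 -8 100" --pt "28 -23 10 0 0 -8 100" --pt "28 -23 10 0 0 -8 100" --pt "28 -23 10 0 0 -8 100" --pt "28 -23 10 0 0 -8 100" --pt "28 -23 10 0 0 -8 100" --pt "28 -23 10 0 0 -8 100" --pt "28 -23 10 0 0 -8 100" --pt "28 -23 10 0 0 -8 100" --pt "8 -40 0 0 0 -8 100" --pt "8 -40 0 0 0 -8 100" --pt "8 -40 0 0 0 -8 100" --pt "8 -40 0 0 0 -8 100" --pt "8 -40 0 0 0 -8 100" --pt "8 -40 0 0 0 -8 100" --pt "8 -40 0 0 0 -8 100" --pt "8 -40 0 0 0 -8 100" --pt "8 -40 0 0 0 -8 100" --pt "8 -40 0 0 0 -8 100" --squeeze 25

```text
time_s: 2.4
tcp_pos: [0.5964, 0.0006, 0.3268]
eef_rot: [180.0, 0.0, 179.2]
contact_force: [0.3, 0.3, 0.6]
gripper_width: 0.0877
```

Emit:
move_arm --pt "-7 -40 -5 0 0 0 100" --pt "-7 -40 -5 0 0 0 100" --pt "-7 -40 -5 0 0 0 100" --pt "-7 -40 -5 0 0 0 100" --pt "-7 -40 -10 0 0 0 100" --pt "-7 -40 -20 0 0 0 100" --pt "-8 -40 -25 0 0 0 100" --pt "-8 -40 -30 0 0 0 100" --pt "-8 -40 -35 0 0 0 100" --pt "-8 -40 -30 0 0 0 100" --pt "0 0 0 0 0 0 100" --pt "0 0 0 0 0 0 100"

```text
time_s: 3.6
tcp_pos: [0.5222, -0.3949, 0.1585]
eef_rot: [180.0, -0.1, 179.4]
contact_force: [1.1, -0.1, 0.9]
gripper_width: 0.0874
```

Emit:
move_arm --pt "0 -2 -20 0 0 0 100" --pt "0 -1 -25 0 0 0 100" --pt "0 -1 -25 0 0 0 100" --pt "0 0 -20 0 0 0 100" --pt "0 0 -20 0 0 0 100" --pt "0 0 -15 0 0 0 100" --pt "0 0 -10 0 0 0 100" --pt "0 0 -8 0 0 0 100" --pt "0 0 0 0 0 0 100" --pt "0 0 0 0 0 0 100"

```text
time_s: 4.6
tcp_pos: [0.5236, -0.3982, 0.0174]
eef_rot: [-180.0, 0.0, 179.5]
contact_force: [-0.1, -0.7, -0.3]
gripper_width: 0.0878
```

Emit:
move_arm --pt "0 -1 -4 0 0 0 100" --pt "0 0 -3 0 0 0 100" --pt "0 0 0 0 0 0 80" --pt "0 0 0 0 0 0 60" --pt "0 0 0 0 0 0 50" --pt "0 0 0 0 0 0 40" --pt "0 0 0 0 0 0 30" --pt "0 0 0 0 0 0 20" --pt "0 0 0 0 0 0 20" --pt "0 0 0 0 0 0 20" --pt "0 0 0 0 0 0 20" --pt "0 0 0 0 0 0 20"

```text
time_s: 5.8
tcp_pos: [0.5233, -0.3991, 0.0098]
eef_rot: [-180.0, 0.0, 179.5]
contact_force: [1.1, -1.3, -0.2]
gripper_width: 0.043
```

Emit:
move_arm --pt "0 0 5 0 0 0 20" --pt "0 0 10 0 0 0 20" --pt "0 0 20 0 0 0 20" --pt "0 0 25 0 0 0 20" --pt "0 0 30 0 0 0 20" --pt "0 0 30 0 0 0 20" --pt "0 0 30 0 0 0 20" --pt "0 0 25 0 0 0 20" --pt "0 0 15 0 0 0 20" --pt "0 0 0 0 0 0 20"

```text
time_s: 6.8
tcp_pos: [0.524, -0.3994, 0.203]
eef_rot: [-179.9, 0.2, 179.5]
contact_force: [-0.1, -0.2, -4.6]
gripper_width: 0.0434
```

Emit:
move_arm --pt "4 10 0 0 0 4 20" --pt "7 20 0 0 0 6 20" --pt "10 30 0 0 0 7 20" --pt "10 30 0 0 0 7 20" --pt "10 30 0 0 0 7 20" --pt "10 30 0 0 0 7 20" --pt "10 30 0 0 0 7 20" --pt "10 30 0 0 0 7 20" --pt "10 30 0 0 0 7 20" --pt "10 30 0 0 0 7 20" --pt "10 30 0 0 0 7 20" --pt "10 30 0 0 0 7 20" --pt "9 30 0 0 0 7 20" --pt "7 20 0 0 0 5 20" --pt "3 15 0 0 0 3 20" --pt "1 8 0 0 0 0 20" --pt "0 0 0 0 0 0 20" --pt "0 0 0 0 0 0 20" --pt "0 0 0 0 0 0 20"

```text
time_s: 8.7
tcp_pos: [0.6538, 0.0032, 0.1996]
eef_rot: [180.0, -0.0, -85.6]
contact_force: [0.5, 0.2, -5.2]
gripper_width: 0.0429
```

Emit:
move_arm --pt "0 0 -10 0 0 0 20" --pt "0 0 -20 0 0 0 20" --pt "0 0 -20 0 0 0 20" --pt "0 0 -20 0 0 0 20" --pt "0 0 -20 0 0 0 20" --pt "0 0 -15 0 0 0 20" --pt "0 0 -10 0 0 0 20" --pt "0 0 -5 0 0 0 20" --pt "0 0 -5 0 0 0 20" --pt "0 0 0 0 0 0 20" --pt "0 0 0 0 0 0 20"

```text
time_s: 9.8
tcp_pos: [0.6545, 0.0041, 0.0753]
eef_rot: [-179.9, 0.0, -85.5]
contact_force: [-0.2, -0.2, -4.6]
gripper_width: 0.0428
```

```bash
python3 - <<'E'
from h import *
S=capture("scene");T=capture("top")
o=np.zeros((600,780,3),np.uint8)
o[:,:385]=cv2.resize(S["frame"][170:320,350:446],(385,600),interpolation=cv2.INTER_CUBIC)
o[:,395:]=cv2.resize(T["frame"][130:280,220:316],(385,600),interpolation=cv2.INTER_CUBIC)
cv2.imwrite("pics/p.png",o); print(get_state()["tcp_pos"],get_state()["contact_force"])
E
```

```text
[0.6546 0.0041 0.0755] [-0.1075  0.1654 -4.7868]
```

View pics/p.png

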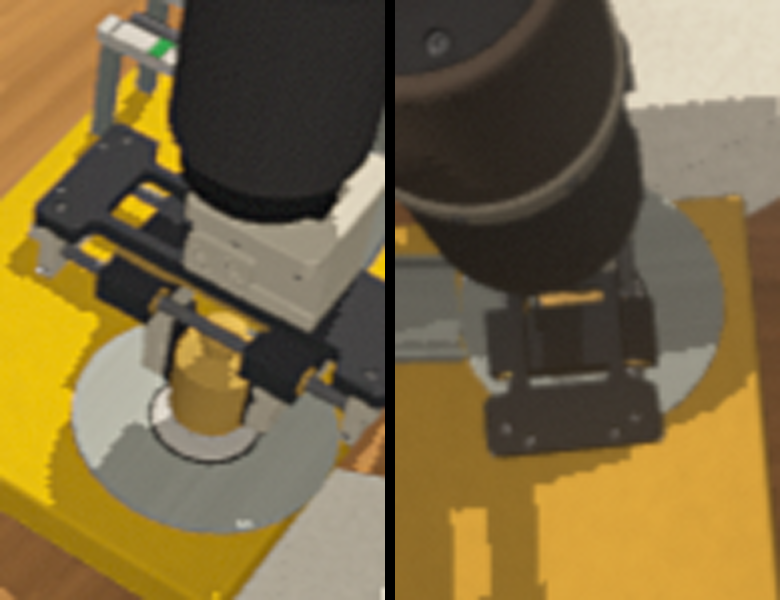

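The left (scene) half shows the weight upright between the fingers, over the pan ring at about (208,430). Now I'll lower it slowly.

Emit:
move_arm --pt "0 0 -2 0 0 0 20" --pt "0 0 -2 0 0 0 20" --pt "0 0 -2 0 0 0 20" --pt "0 0 -2 0 0 0 20" --pt "0 0 -2 0 0 0 20" --pt "0 0 -2 0 0 0 20" --pt "0 0 -1 0 0 0 20" --pt "0 0 0 0 0 0 20" --pt "0 0 0 0 0 0 20"

```text
time_s: 10.8
tcp_pos: [0.6542, 0.004, 0.0618]
eef_rot: [180.0, -0.0, -85.5]
contact_force: [-0.2, -0.7, -4.1]
gripper_width: 0.0429
```

Emit:
move_arm --pt "0 0 -1 0 0 0 20" --pt "0 0 -1 0 0 0 20" --pt "0 0 -1 0 0 0 20" --pt "0 0 0 0 0 0 20" --pt "0 0 0 0 0 0 20"

```text
time_s: 11.3
tcp_pos: [0.6543, 0.0041, 0.059]
eef_rot: [-180.0, -0.0, -85.5]
contact_force: [-0.6, -0.2, -2.7]
gripper_width: 0.0431
```

Emit:
move_arm --pt "0 0 -1 0 0 0 20" --pt "0 0 -1 0 0 0 20" --pt "0 0 -0.5 0 0 0 20" --pt "0 0 0 0 0 0 20" --pt "0 0 0 0 0 0 20"

```text
time_s: 11.8
tcp_pos: [0.6543, 0.004, 0.0565]
eef_rot: [-180.0, -0.0, -85.5]
contact_force: [-0.9, -0.3, 0.1]
gripper_width: 0.0426
```

Emit:
move_arm --pt "0 0 0 0 0 0 50" --pt "0 0 0 0 0 0 52" --pt "0 0 0 0 0 0 54" --pt "0 0 0 0 0 0 58" --pt "0 0 0 0 0 0 64" --pt "0 0 0 0 0 0 72" --pt "0 0 0 0 0 0 80" --pt "0 0 0 0 0 0 80" --pt "0 0 0 0 0 0 80"

```text
time_s: 12.7
tcp_pos: [0.6542, 0.0041, 0.0563]
eef_rot: [-180.0, 0.0, -85.5]
contact_force: [-0.5, -0.3, 0.5]
gripper_width: 0.0702
```

Emit:
move_arm --pt "0 0 5 0 0 0 80" --pt "0 0 10 0 0 0 80" --pt "0 0 20 0 0 0 80" --pt "0 0 25 0 0 0 80" --pt "0 0 30 0 0 0 80" --pt "0 0 35 0 0 0 80" --pt "0 0 35 0 0 0 80" --pt "0 0 30 0 0 0 80" --pt "0 0 20 0 0 0 80" --pt "0 0 10 0 0 0 80" --pt "0 0 0 0 0 0 80"

```text
time_s: 13.8
tcp_pos: [0.6546, 0.0041, 0.2782]
eef_rot: [-179.8, 0.0, -85.5]
contact_force: [-0.4, -0.3, -0.3]
gripper_width: 0.0705
```

Emit:
move_arm --pt "-5 8 0 0 0 5 55" --pt "-10 15 0 0 0 7 55" --pt "-10 15 0 0 0 7 55" --pt "-10 15 0 0 0 7 55" --pt "-10 15 0 0 0 7 55" --pt "-10 15 0 0 0 7 55" --pt "-10 15 0 0 0 7 55" --pt "-10 15 0 0 0 7 55" --pt "-10 15 0 0 0 7 55" --pt "-10 15 0 0 0 7 55" --pt "-10 15 0 0 0 7 55" --pt "-10 12 -20 0 0 7 55" --pt "-7 7 -20 0 0 7 55" --pt "-2 3 -20 0 0 1 55" --pt "0 0 0 0 0 0 55" --pt "0 0 0 0 0 0 55" --pt "0 0 0 0 0 0 55"

```text
time_s: 15.5
tcp_pos: [0.5308, 0.184, 0.2169]
eef_rot: [-180.0, -0.0, 4.5]
contact_force: [-0.3, 0.6, 1.1]
gripper_width: 0.0481
```

```bash
python3 - <<'E'
from h import *
S=capture("scene");T=capture("top")
o=np.zeros((600,790,3),np.uint8)
o[:,:390]=cv2.resize(S["frame"][130:310,345:462],(390,600),interpolation=cv2.INTER_CUBIC)
o[:,400:]=cv2.resize(T["frame"][150:330,145:262],(390,600),interpolation=cv2.INTER_CUBIC)
cv2.imwrite("pics/g.png",o); s=get_state();print(s["tcp_pos"],s["eef_rot"],s["joints"])
E
```

```text
[0.5308 0.184  0.2171] [-179.9666   -0.0686    4.459 ] [ 39.0935  10.2612 -14.7033   0.0127 -64.9601  55.3601]
```

View pics/g.png

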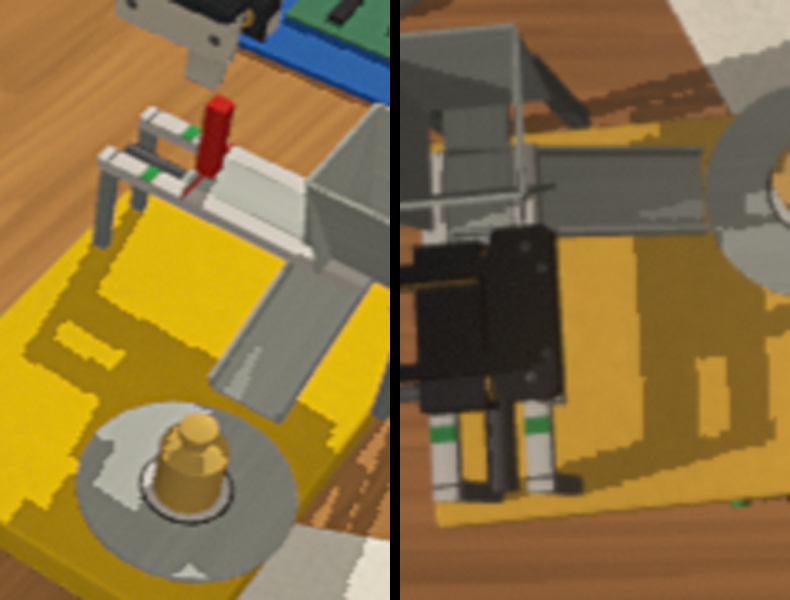

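g.png shows the weight upright inside the pan ring, at about (190,465). The post is intact below the open fingers.

Emit:
move_arm --pt "0 0 -10 0 0 0 55" --pt "0 0 -15 0 0 0 55" --pt "0 0 -15 0 0 0 55" --pt "0 0 -15 0 0 0 55" --pt "0 0 -12 0 0 0 55" --pt "0 0 -7 0 0 0 55" --pt "0 0 -3 0 0 0 55" --pt "0 0 0 0 0 0 55" --pt "0 0 0 0 0 0 55"

```text
time_s: 16.5
tcp_pos: [0.5305, 0.1842, 0.1398]
eef_rot: [-180.0, -0.0, 4.5]
contact_force: [0.6, 0.1, -0.1]
gripper_width: 0.0483
```

Emit:
move_arm --pt "0 0 0 0 0 0 45" --pt "0 0 0 0 0 0 35" --pt "0 0 0 0 0 0 28" --pt "0 0 0 0 0 0 22" --pt "0 0 0 0 0 0 18" --pt "0 0 0 0 0 0 10" --pt "0 0 0 0 0 0 5" --pt "0 0 0 0 0 0 5" --pt "0 0 0 0 0 0 5" --squeeze 12

```text
time_s: 17.4
tcp_pos: [0.5302, 0.1842, 0.1393]
eef_rot: [-180.0, -0.0, 4.5]
contact_force: [-0.7, 2.2, 0.9]
gripper_width: 0.0161
```

Emit:
move_arm --pt "0 0 0 0 0 0 5" --pt "0 0 0 0 0 0 5" --pt "-1 -0.1 0 0 0 0 5" --pt "-2 -0.2 0 0 0 0 5" --pt "-2 -0.2 0 0 0 0 5" --pt "-2 -0.1 0 0 0 0 5" --pt "-2 -0.2 0 0 0 0 5" --pt "-2 -0.1 0 0 0 0 5" --pt "-2 -0.2 0 0 0 0 5" --pt "-2 -0.2 0 0 0 0 5" --pt "-2 -0.1 0 0 0 0 5" --pt "-2 -0.2 0 0 0 0 5" --pt "-2 -0.2 0 0 0 0 5" --pt "-2 -0.1 0 0 0 0 5" --pt "-1 -0.1 0 0 0 0 5" --pt "-1 -0.1 0 0 0 0 5" --pt "0 0 0 0 0 0 5" --pt "0 0 0 0 0 0 5" --squeeze 45

```text
time_s: 19.2
tcp_pos: [0.5057, 0.1823, 0.1393]
eef_rot: [-180.0, -0.1, 4.5]
contact_force: [6.1, 2.6, -4.3]
gripper_width: 0.0156
```

Emit:
move_arm --pt "-1 -0.1 0 0 0 0 5" --pt "-1 -0.1 0 0 0 0 5" --pt "-1 -0.1 0 0 0 0 5" --pt "-1 -0.1 0 0 0 0 5" --pt "-1 0 0 0 0 0 5" --pt "0 0 0 0 0 0 5" --pt "0 0 0 0 0 0 5" --pt "0 0 0 0 0 0 5" --pt "0 0 0 0 0 0 5"

```text
time_s: 20.1
tcp_pos: [0.5009, 0.1819, 0.1393]
eef_rot: [-180.0, -0.1, 4.5]
contact_force: [6.5, 3.3, -5.4]
gripper_width: 0.0156
```

```bash
python3 - <<'E'
from h import *
S=capture("scene");T=capture("top")
o=np.zeros((600,790,3),np.uint8)
o[:,:440]=cv2.resize(S["frame"][145:220,370:425],(440,600),interpolation=cv2.INTER_CUBIC)
o[:,450:]=cv2.resize(T["frame"][180:330,145:230],(340,600),interpolation=cv2.INTER_CUBIC)
cv2.imwrite("pics/h.png",o)
for i in range(3): s=get_state();print(s["tcp_pos"],s["contact_force"],s["gripper_width"])
E
```

```text
[0.5009 0.1819 0.1393] [ 7.1076  2.2199 -3.9243] 0.01564209267383027
[0.5009 0.1819 0.1393] [ 7.1076  2.2199 -3.9243] 0.01564209267383027
[0.5009 0.1819 0.1393] [ 7.1076  2.2199 -3.9243] 0.01564209267383027
```

View pics/h.png

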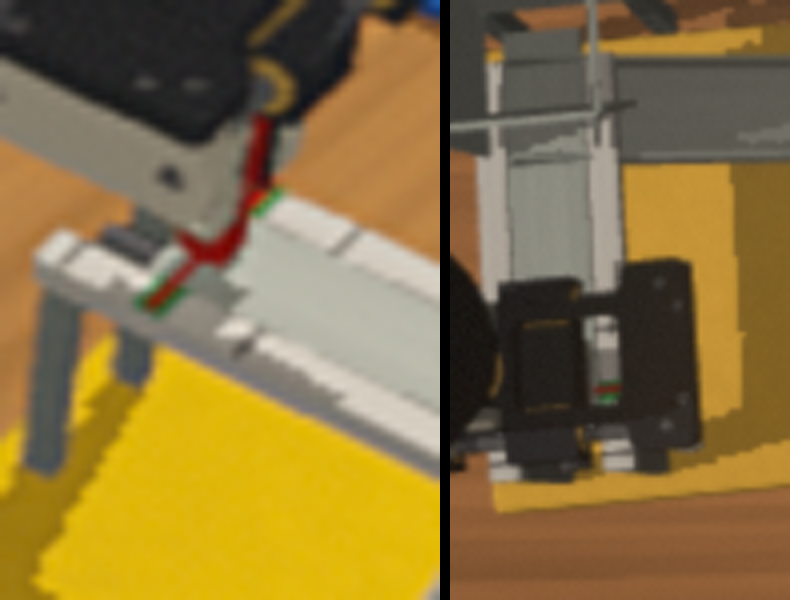

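h.png shows the red pointer centred in the green band, with green on both sides of it at about (162,290) in the scene half and (606,390) in the top half. I'll do a short hold to check for creep, then hand in.

Emit:
move_arm --pt "0 0 0 0 0 0 5" --pt "0 0 0 0 0 0 5" --pt "0 0 0 0 0 0 5" --pt "0 0 0 0 0 0 5" --pt "0 0 0 0 0 0 5" --pt "0 0 0 0 0 0 5"

```text
time_s: 20.8
tcp_pos: [0.5009, 0.1819, 0.1393]
eef_rot: [-180.0, -0.1, 4.5]
contact_force: [7.4, 2.9, -4.2]
gripper_width: 0.0161
```

```bash
python3 - <<'E'
from h import *
S=capture("scene"); cv2.imwrite("pics/end.png",cv2.resize(S["frame"][145:325,300:480],(600,600),interpolation=cv2.INTER_CUBIC))
s=get_state();print(s["tcp_pos"],s["contact_force"],s["gripper_width"])
E
```

```text
[0.5009 0.1819 0.1393] [ 5.8179  2.6142 -4.1606] 0.015723118309527058
```

View pics/end.png

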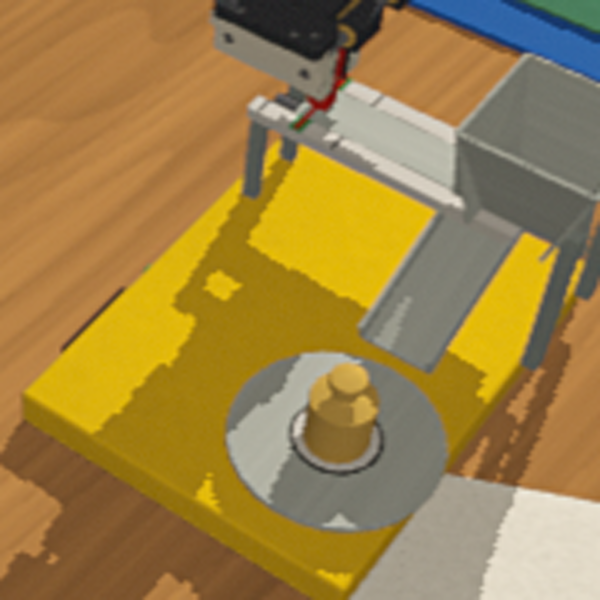

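The weight is upright inside the ring at about (342,420), and the gate pointer is still on the green band at about (303,120).

```bash
python3 -c "
from plant import *
print(close_job())"
```

```text
the job is handed in; nothing more can be done
None
```

I set the small brass weight down in the middle of the pan and released it. Then I pulled the gate to the half-open mark and handed in at about 21 s of the 64 s, still holding it there at 45 N grip.

- **Weight:** I let go when the wrist force read about 0 N, so the pan already carried the full weight. The last picture shows it upright inside the ring.
- **Gate:** I moved the post 29.3 mm from shut. The red pointer was centred in the green band in both cameras, and the tool position did not change during a 0.6 s hold.
- **Forces:** The pull read 6–7.5 N, noisy, against the 7.5 N expected. There were also small steady side forces of about 3 N in y and −4 N in z, far below the limits.
- **Bystanders:** I planned the path to clear the reel and the jar, and no move near them showed an unexpected force. I did not photograph them again at the end.

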